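# Hang a parts pail on a notched rail with an S-hook

## Task

Lift the steel S-hook off its low parking stand by the red grip, hook it over the tall flat-bar rail with its lower curl towards the robot side of the rail, and slide it gently along the top of the rail until it drops fully into the notch; let go of it there. Then hang the yellow parts pail by its crossbar in the hook's lower curl and leave it hanging free, without forcing the rail at any time and without disturbing the other things on the bench.

Things in the scene. Friction and masses are not known exactly. Their poses are not given: they have to be found in the camera images.
- rail: Fixed rail stand: an upright flat steel bar along its y, 7 mm thick (x), 46 mm high, top edge 190 mm above the bench, between two blue posts at y = -128 and +128 mm that are no higher. Origin on the bench under the bar's middle, z up, -x is the robot side. Gently means the hook presses on the rail with less than 40 N at all times; 3 to 15 N is ample for feeling.
- rail_top (a point): Middle of the rail's un-notched top edge; axes as the rail's. The one notch in that edge is 26 mm long (y), 6 mm deep, with upright sides; its middle is anywhere from -25 to +25 mm in y and is not measured: find it by feel (or by eye). The 20 mm wide hook drops in when within 3 mm of its middle.
- park_stand: Fixed low stand, an upright 7 mm plate 60 mm long along its y, top 76 mm above the bench, on which the hook is parked just as it will sit on the rail.
- s_hook: Loose S-hook, 140 g, in steel strip 20 mm wide (y), 4 mm thick, with a red grip on top; z up. Origin: inside top of the upper curl, a downward-open slot 9.6 mm wide in x between a near leg (-x) and a far leg (+x, flared outward at its end, lowest point z = -35 mm). From the near leg the strip slopes down to the lower curl on the -x side. Balances on a bar when empty; may droop 0.1 rad when loaded.
- hook_grip (a point): Centre of the hook's red grip block, 24 x 14 x 50 mm (x, y, z), at x = +8, z = +29 mm of the hook; take it from above with the fingers closing along the hook's y (14 mm). 25 mm below its centre is the 20 mm wide strip.
- hook_seat (a point): The hook's origin: inside top of the upper curl, which rests on the rail. 6 mm below rail_top when home in the notch.
- hook_curl (a point): Middle of the floor (upper face) of the lower curl, at x = -71, z = -48 mm of the hook; axes as the hook's. The floor is flat 11 mm either way in x; at its -x end an upturned tip (to 18 mm from the middle) rises 23 mm above the floor, at its +x end the strip slopes up to the near leg. Underside 4 mm lower.
- pail_grip (a point): Centre of the black grip block on top of the pail's bail, 20 x 14 x 46 mm (x, y, z); take it from above with the fingers closing along the pail's y (14 mm). The loose yellow pail (about 60 g, 58 mm across, 44 mm high, rim 91 mm below this point, pail's foot 135 mm below it) has a stiff upright bail whose two legs stand at y = -34 and +34 mm.
- pail_bar (a point): Middle of the bail's crossbar, 7 mm thick and 52 mm long along the pail's y, 110 mm above the pail's foot and 25 mm below pail_grip; the pail's rim is 66 mm below it. Either way round is right when it hangs.
- tape_blue: Bystander: roll of blue tape, 65 mm across, at the back.
- tin: Bystander: round white tin, 65 mm across, at the back.
- driver_1: Bystander: red screwdriver 180 mm long lying at the left.
Mind the look-alikes: they are no part of the job. There is more than one size of the s_hook; the job needs the larger.

How it is judged (in metres and radians):
On the way, in this order (a step that is already met when the one before it is completed fails the run):
1. the hook sits home in the rail's notch, let go, the lower curl on the robot side (z of hook_seat in the frame of rail_top between -0.01 and -0.0035 m and x of hook_seat in the frame of rail_top between -0.006 and 0.006 m and y of hook_seat in the frame of rail_top between -0.035 and 0.035 m and x of hook_curl in the frame of rail_top below -0.04 m and contact force between the fingers and s_hook below 0.2 N), for 0.2 s.
2. the pail's crossbar lies in the hook's lower curl and the pail is let go (distance between pail_bar and hook_curl below 0.02 m and contact force between pail and s_hook above 0.2 N and contact force between the fingers and pail below 0.2 N), for 0.2 s.
At the end, for the whole second after the job is handed in: Both let go: hook in the notch (seat 3.5-10 mm below rail top, within 6 mm of mid-plane, 35 mm of rail middle, tilt < 0.2 rad, curl on robot side), at rest; pail hangs from it: crossbar within 20 mm of curl floor's middle, at least 115 mm up, tilt < 0.35 rad (z of hook_seat in the frame of rail_top between -0.01 and -0.0035 m and x of hook_seat in the frame of rail_top between -0.006 and 0.006 m and y of hook_seat in the frame of rail_top between -0.035 and 0.035 m and x of hook_curl in the frame of rail_top below -0.04 m and distance between pail_bar and hook_curl below 0.02 m and angle between hook_seat's own z axis and vertical below 0.2 rad and angle between pail_bar's own z axis and vertical below 0.35 rad and height (world z) of pail_bar above 0.115 m and contact force between pail and s_hook above 0.2 N and linear speed of s_hook below 0.05 m/s); the robot touches nothing.
It fails at once if the hook is pressed on the rail with more than 40 N (contact force between s_hook and rail above 40 N).
It fails at once if the arm or the pail strikes the rail with more than 20 N (contact force between any of the arm, the fingers, pail and rail above 20 N).
It fails at once if a bystander is moved by more than 30 mm (distance of any of tape_blue, tin, driver_1 from where it was at the start of the episode above 0.03 m).
It also fails if it takes over 72 s, if anything falls off the work surface, if the arm or the gripper's body presses on something with over 40 N, if the wrist force passes 120 N, or if a joint passes its speed limit or range.

## Robot

A 6-joint arm with a two-finger parallel gripper is mounted at the origin on a cart in front of the work surface, level with it; the furniture and walls round the work are solid. World frame = base frame: x ahead of the robot, y to its left, z up, the work surface at z = 0. Lengths are in m, angles in degrees, forces in N, time in s.
With the tool pointing down it reaches from about 0.3 to 0.75 m from the base axis. Payload 8.5 kg.
Tool frame: the origin (TCP) lies at the very end of the fingers, on their centre line; the grasp point (between the pads) lies 19 mm behind it; z points along the fingers, y is the line along which they close (so a half turn about z gives the same grasp; the last joint's range is limited). The gripper opens to 85 mm and grips with 20 to 120 N. Pads are 22 mm wide; open, the fingers measure 114 mm over their backs; the gripper's body (76 mm by 85 mm) begins 54 mm behind the grasp point. The pads swing forward as they close: fully open they stand 13 mm farther back than shut.
Start: joints at [-88.195, 21.807, 74.336, -0, 83.858, -12.336], TCP at [0.134, -0.533, 0.231] pointing down, gripper open.
Joint ranges: [-178.18, 178.18], [-50.72, 133.34], [12.68, 142.11], [-81.47, 261.47], [9.98, 163.14], [-165.26, 165.26]. Speed limits (degrees/s): [136.94, 136.94, 180, 180, 180, 180].

## Interface

Orientations are given as a 3x3 rotation matrix whose columns are the frame's x, y, z axes.
In Python, from rig import env, imaging gives the robot as it stands. The module is installed in compiled form; this text tells all that it offers.
- The arm moves only by the tool arm_command, never from a script. Its arguments are lists of equal length, an entry for each row: "turn": the turn, a rotation vector about the tool's x, y, z in units of 5 degrees (1.0 is 5 degrees), a list of three; "xyz": the shift along the tool's x, y, z in units of 50 mm (1.0 is 50 mm), a list of three; "claw": the finger opening in mm, from 0 to 85.4. A call has 1 to 12 rows; each row shifts and turns the commanded pose from where the row before left it, along the tool's axes as they then stand; what a row does not reach is not made up. A row lasts 1/10 s, in which the tool goes at most 50 mm and 8.59 degrees, less where a joint would pass 70% of its speed; a pose out of reach is approached as far as the arm can. A call is refused whole if a number of a shift passes 1 or a number of a turn 1, either way. A call with a gripper value outside its range is refused whole. The fingers move at their own pace and stop on an object; "squeeze" is the grip in N (left out, the last holds). Time passes only in rows, so rows that do not move let the fingers close. It gives the time, the measured TCP pose, the force, the opening and the grip force at its end, in the units of the state.
- env.observe(): the state, without advancing time (a new reading comes with each control period).
- imaging.get_image(name): name is "side" or "top"; returns (picture, depth): 400x640x3 uint8, blue, green, red; 400x640 float32, m along the optical axis (not along the pixel's ray), 0 where there is no reading.
- imaging.camera_info(name): a dict with "camera_matrix" (3x3 intrinsics, pixels), "rvec" (rotation vector, rad) and "tvec" (3), from world to camera coordinates, as OpenCV has them. Camera axes: x right, y down, z forward; pixel columns grow to the right and rows downward; lengths in m; the calibration is good to about 2 mm. A picture is of the moment at which its call begins. camera_info takes no time and is no camera call.
- env.close_job(): hands the job in; it is judged then, once.
The state is a dict: "time_s": time; "q": joint angles; "qvel": joint speeds; "joint_efforts": joint torques, N m; "position": TCP position; "tool_rot": TCP orientation; "ft_force": force on the tool from outside, world axes, zero at the start; "wrist_torque": the same for the moment, N m; "grip_width": finger opening in m; "gripper_force": force on a finger pad.
Only numpy, scipy, OpenCV 4.12 (cv2) and the standard library are available. Lean on these libraries where they do the work, as an engineer would, in place of code of your own. Each camera call takes 0.05 s, during which the arm holds its last target. There are 200 camera calls.

## Working session

There is one attempt and no reset: what is moved stays moved. The work goes in short steps, Python scripts to look and compute and a tool call to move; the robot and the scene stay as the last step left them, time stands still between calls to the robot, and variables do not carry over. Pictures are saved under pics/ and viewed, at most 11 in all, crops included, and the job is handed in when it is done.

Besides the shell and the picture viewer there is one more tool, called after "Call:" as name(argument=value, ...) on one line, values as JSON. arm_command: Moves the arm, as the interface text tells. Its arguments: {"type":"object","properties":{"turn":{"type":"array"},"xyz":{"type":"array"},"claw":{"type":"array"},"squeeze":{"type":"number"}},"required":["turn","xyz","claw"]}

```bash
mkdir -p pics
cat > h.py <<'E'
from rig import env, imaging
import numpy as np, cv2
def cam(n):
    c=imaging.camera_info(n);R,_=cv2.Rodrigues(np.array(c['rvec'],float));return np.array(c['camera_matrix']),R,np.array(c['tvec'],float).ravel()
def cloud(n,d):
    K,R,t=cam(n);v,u=np.mgrid[:400,:640]
    p=np.stack([(u-K[0,2])/K[0,0]*d,(v-K[1,2])/K[1,1]*d,d],-1)
    w=(p-t)@R; w[d==0]=np.nan; return w
def proj(n,p):
    K,R,t=cam(n);q=(np.atleast_2d(p)@R.T+t)@K.T;return q[:,:2]/q[:,2:]
E
python3 - <<'E'
from h import *
for n in('side','top'):
    im,d=imaging.get_image(n);cv2.imwrite(f'pics/{n}0.png',im);np.save(n+'0.npy',d)
    K,R,t=cam(n);print(n,K[0,0],K[0,2],K[1,2],(-R.T@t).round(3),R[2].round(3))
s=env.observe();print(s['time_s'],s['position'],np.array(s['tool_rot']).round(3),s['ft_force'])
E
```

```text
side 373.2672097335054 317.396728701349 199.06488555814957 [0.17  0.933 0.524] [ 0.41  -0.828 -0.383]
top 483.46299752028193 321.1180216101014 198.97697791786103 [0.339 0.101 1.34 ] [ 0.197 -0.025 -0.98 ]
0.1 [ 0.13437813 -0.53306163  0.23075215] [[ 0.97   0.244 -0.   ]
 [ 0.244 -0.97   0.001]
 [ 0.    -0.001 -1.   ]] [ 0.31180782 -0.71411329  0.28055648]
```

View pics/side0.png

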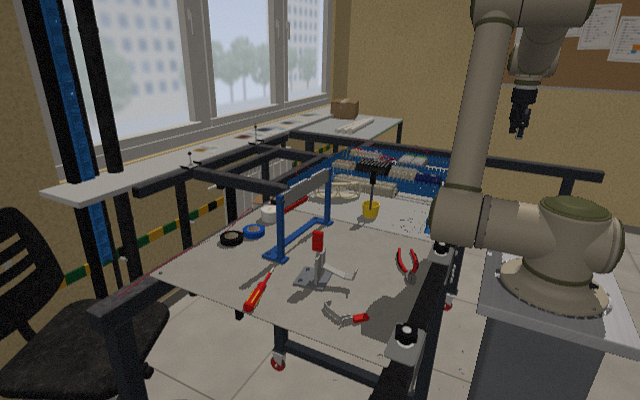

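View pics/top0.png

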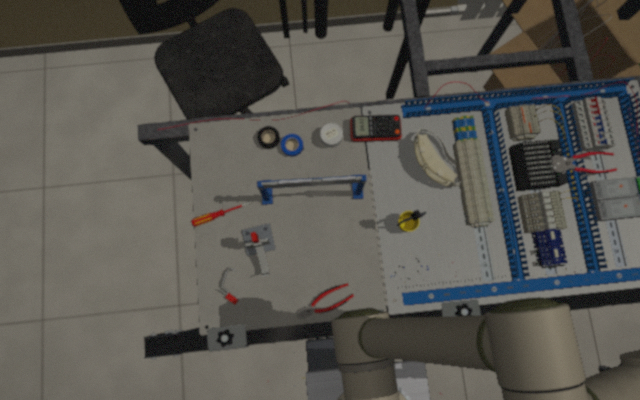

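The views show these red objects that could be taken for the hook's grip:
- S-hook on the park stand: top (255,240), side (318,240).
- Lying hook: top (230,297), side (360,318). It is smaller.
- Pliers: top (330,298).
- Screwdriver: top (215,215).

I choose the parked, upright one. The rail is at top (260–365,185) and the yellow pail at top (408,220). Next I take one close crop and measure.

Run:
```python
from h import *
W={};I={}
for n in('side','top'):
    I[n]=cv2.imread(f'pics/{n}0.png');W[n]=cloud(n,np.load(n+'0.npy'))
def fit(p,name):
    xy=p[:,:2].astype(np.float32);(c,s,a)=cv2.minAreaRect(xy)
    print(name,len(p),'med',np.median(p,0).round(4),'z',np.percentile(p[:,2],[2,50,98]).round(3),'rect',np.round(c,4),np.round(s,4),round(a,1))
    if len(p)>5:
        q=xy-xy.mean(0);v=np.linalg.svd(q,full_matrices=0)[2][0];print('   mean',xy.mean(0).round(4),'axis',np.degrees(np.arctan2(v[1],v[0])).round(2))
for n in W:
    w=W[n];hsv=cv2.cvtColor(I[n],cv2.COLOR_BGR2HSV);H,S,V=hsv[...,0],hsv[...,1],hsv[...,2]
    ok=np.isfinite(w[...,0])
    box=lambda a,b,c,d,e,f:ok&(w[...,0]>a)&(w[...,0]<b)&(w[...,1]>c)&(w[...,1]<d)&(w[...,2]>e)&(w[...,2]<f)
    print(n); 
    fit(w[box(.35,.65,.0,.5,.182,.2)],'railtop')
    red=((H<8)|(H>172))&(S>150)
    fit(w[box(.2,.6,.1,.6,.075,.16)&red],'grip'); fit(w[box(.2,.6,.1,.6,.122,.16)&red],'griptop')
    fit(w[box(.2,.6,.1,.5,.012,.07)&(S<90)],'lowhook')
    fit(w[box(.2,.6,.1,.5,.066,.09)&(S<90)],'plate/strip')
    fit(w[box(.3,.6,-.2,.1,.03,.06)&(S>120)&(H>20)&(H<35)],'pail')
    fit(w[box(.3,.6,-.2,.1,.09,.18)],'bail')
    fit(w[box(.3,.6,-.2,.1,.12,.18)],'pailgrip')
a=cv2.resize(I['top'][165:290,195:400],None,fx=3,fy=3);b=cv2.resize(I['side'][150:310,250:400],None,fx=3,fy=3)
cv2.imwrite('pics/crop.png',cv2.resize(np.hstack([a[:375,:],np.zeros((375,10,3),np.uint8)]),None,fx=1.2,fy=1.2));cv2.imwrite('pics/crops.png',b)
```

```text
side
railtop 139 med [0.6192 0.1264 0.1862] z [0.182 0.186 0.189] rect [0.6184 0.1152] [0.2252 0.0139] 87.0
   mean [0.6199 0.1187] axis 87.16
grip 207 med [0.5031 0.2571 0.1081] z [0.083 0.108 0.129] rect [0.5044 0.2529] [0.0245 0.0156] 5.1
   mean [0.5031 0.2565] axis -169.33
griptop 48 med [0.5037 0.256  0.1269] z [0.123 0.127 0.13 ] rect [0.5044 0.2523] [0.0145 0.0241] 87.4
   mean [0.5035 0.2547] axis -170.45
lowhook 768 med [0.4258 0.2809 0.0315] z [0.012 0.031 0.066] rect [0.3799 0.2878] [0.2308 0.2481] 15.6
   mean [0.3857 0.3039] axis 153.35
plate/strip 92 med [0.493  0.2588 0.0746] z [0.068 0.075 0.082] rect [0.5005 0.2525] [0.0606 0.026 ] 84.9
   mean [0.4943 0.2585] axis 93.94
pail 112 med [ 0.513  -0.1528  0.0383] z [0.031 0.038 0.051] rect [ 0.5127 -0.1568] [0.0555 0.0645] 36.4
   mean [ 0.5139 -0.1575] axis 107.62
bail 109 med [ 0.5115 -0.1541  0.1312] z [0.094 0.131 0.156] rect [ 0.5128 -0.155 ] [0.0199 0.0695] 19.9
   mean [ 0.512  -0.1517] axis 102.86
pailgrip 73 med [ 0.5124 -0.1547  0.1404] z [0.121 0.14  0.156] rect [ 0.5126 -0.155 ] [0.0202 0.0141] 22.2
   mean 
[... 455 characters left out ...]
med [0.4187 0.2524 0.0326] z [0.013 0.033 0.06 ] rect [0.4429 0.2843] [0.3555 0.2692] 14.1
   mean [0.3787 0.2863] axis 151.53
plate/strip 81 med [0.496  0.243  0.0768] z [0.067 0.077 0.086] rect [0.4985 0.2482] [0.0226 0.0562] 25.1
   mean [0.4968 0.2462] axis -81.0
pail 70 med [ 0.5084 -0.1613  0.0413] z [0.031 0.041 0.049] rect [ 0.5168 -0.1627] [0.0536 0.0544] 78.5
   mean [ 0.5143 -0.1622] axis -151.15
bail 166 med [ 0.5115 -0.1567  0.1427] z [0.104 0.143 0.166] rect [ 0.4127 -0.0847] [0.049  0.3198] 52.4
   mean [ 0.4614 -0.1189] axis 142.64
pailgrip 111 med [ 0.5101 -0.1577  0.1555] z [0.122 0.155 0.167] rect [ 0.4007 -0.0832] [0.0472 0.3015] 49.7
   mean [ 0.4385 -0.1032] axis 142.65
```

View pics/crop.png

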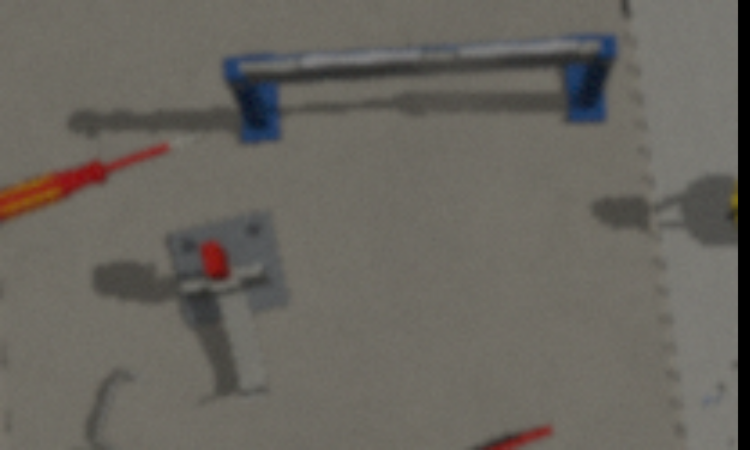

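View pics/crops.png

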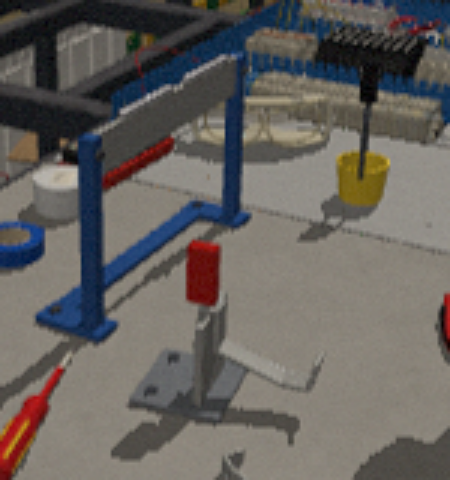

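Run:
```python
from h import *
def axis(xy):
    q=xy-xy.mean(0);v=np.linalg.svd(q,full_matrices=0)[2][0];return round(np.degrees(np.arctan2(v[1],v[0]))%180,1)
for n in('side','top'):
    im=cv2.imread(f'pics/{n}0.png');w=cloud(n,np.load(n+'0.npy'));hsv=cv2.cvtColor(im,cv2.COLOR_BGR2HSV);H,S,V=[hsv[...,i] for i in range(3)]
    box=lambda a,b,c,d,e,f:(w[...,0]>a)&(w[...,0]<b)&(w[...,1]>c)&(w[...,1]<d)&(w[...,2]>e)&(w[...,2]<f)
    blue=(H>100)&(H<125)&(S>120)
    c=[]
    for lo,hi in((-.1,.05),(.18,.32)):
        p=w[box(.55,.68,lo,hi,.165,.2)&blue]; r=cv2.minAreaRect(p[:,:2].astype(np.float32));print(n,'post',len(p),p.mean(0).round(4),np.round(r[0],4),np.round(r[1],4));c.append(r[0])
    d=np.subtract(c[1],c[0]);print(' mid',np.mean(c,0).round(4),'len',np.hypot(*d).round(4),'ang',np.degrees(np.arctan2(d[1],d[0])).round(2))
    p=w[box(.385,.48,.2,.3,.018,.07)&(S<90)];print(' strip',len(p),p.mean(0).round(4),axis(p[:,:2]),'xmin',p[:,0].min().round(4))
    q=p[p[:,0]<.435];print('  curl',q.mean(0).round(4),np.median(q[:,2]))
    p=w[box(.44,.58,.15,.35,.003,.012)&(S<110)];
    if len(p)>20: r=cv2.minAreaRect(p[:,:2].astype(np.float32));print(' base',len(p),np.round(r[0],4),np.round(r[1],3),r[2])
    p=w[box(.46,.56,-.22,-.1,.12,.18)];r=cv2.minAreaRect(p[:,:2].astype(np.float32));print(' pgrip',len(p),np.round(r[0],4),np.round(r[1],4),r[2],axis(p[:,:2]),'ztop',np.percentile(p[:,2],97))
    p=w[box(.46,.56,-.22,-.1,.06,.115)];print(' pbail',len(p),p.mean(0),axis(p[:,:2]),np.ptp(p,0))
    p=w[box(.46,.56,-.22,-.1,.015,.06)&(H>18)&(H<36)&(S>120)];r=cv2.minEnclosingCircle(p[:,:2].astype(np.float32));print(' pail circ',r)
# notch: side pixel -> rail plane
im=cv2.imread('pics/side0.png')
K,R,t=cam('side')
def ray(u,v,p0,nrm):
    d=R.T@np.array([(u-K[0,2])/K[0,0],(v-K[1,2])/K[1,1],1]);o=-R.T@t;return o+d*((p0-o)@nrm)/(d@nrm)
for u,v in((305,182),(310,182),(315,179)): print(ray(u,v,np.array([.62,.113,.187]),np.array([1,.05,0])).round(4))
cv2.imwrite('pics/notch.png',cv2.resize(im[160:215,270:340],None,fx=9,fy=9,interpolation=cv2.INTER_CUBIC))
```

```text
side post 15 [ 0.6088 -0.0324  0.1774] [ 0.6084 -0.0334] [0.0063 0.0128]
side post 58 [0.6241 0.2244 0.176 ] [0.6239 0.2214] [0.016  0.0144]
 mid [0.6162 0.094 ] len 0.2553 ang 86.51
 strip 199 [0.4441 0.2455 0.0326] 6.2 xmin 0.4082
  curl [0.4207 0.2431 0.0314] 0.02703002222515645
 base 480 [0.503  0.2833] [0.084 0.149] 19.59777069091797
 pgrip 73 [ 0.5126 -0.155 ] [0.0202 0.0141] 22.169504165649414 21.2 ztop 0.15633475142876613
 pbail 46 [ 0.50899022 -0.14114975  0.0936527 ] 103.4 [0.0197572  0.07263154 0.05261914]
 pail circ ((0.5109318494796753, -0.15803147852420807), 0.03468058258295059)
top post 20 [ 0.6137 -0.038   0.1827] [ 0.6153 -0.0387] [0.0089 0.014 ]
top post 21 [0.6237 0.2174 0.1819] [0.6248 0.216 ] [0.01   0.0104]
 mid [0.6201 0.0886] len 0.2549 ang 87.85
 strip 199 [0.4459 0.2394 0.0343] 9.0 xmin 0.4108
  curl [0.4229 0.2362 0.0341] 0.029866163784543116
 base 826 [0.5099 0.2502] [0.14  0.199] 0.34612563252449036
 pgrip 71 [ 0.5169 -0.1629] [0.0197 0.013 ] 14.524925231933594 12.5 ztop 0.1603246894812511
 pbail 51 [ 0.51512462 -0.15663173  0.103236  ] 105.3 [0.02348959 0.06967387 0.05215126]
 pail circ ((0.5158097743988037, -0.16060380637645721), 0.029435010626912117)
[0.6207 0.0997 0.1802]
[0.6223 0.0676 0.1699]
[0.624  0.0338 0.168 ]
```

View pics/notch.png

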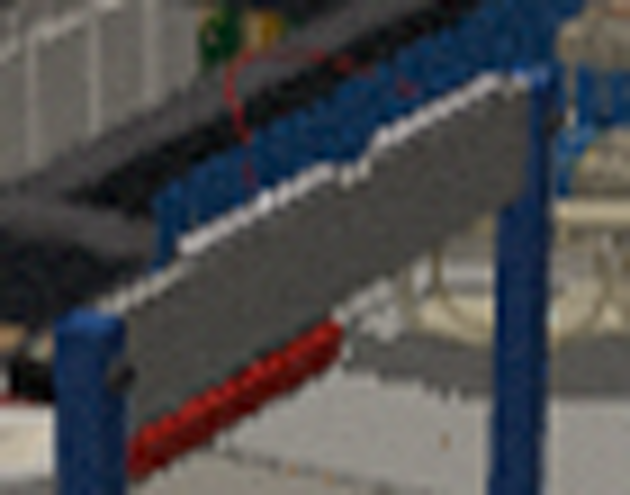

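Run:
```python
from h import *
w=cloud('side',np.load('side0.npy'))
ys=np.arange(-.03,.23,.02);P=np.c_[.6199+(ys-.1187)*.0495,ys,ys*0+.19]
for y,p in zip(ys,proj('side',P)):print(round(y,3),p.round(1))
# profile of top-edge z along rail from depth, side+top
for n in('side','top'):
    w=cloud(n,np.load(n+'0.npy'));m=(abs(w[...,0]-.62)<.02)&(w[...,2]>.17)&(w[...,2]<.21)&(w[...,1]>-.06)&(w[...,1]<.25)
    p=w[m];b=np.arange(.04,.16,.006);i=np.digitize(p[:,1],b)
    print(n,[(round(b[k-1]+.003,3),p[i==k,2].max().round(4)) for k in range(1,len(b)) if (i==k).any()])
```

```text
-0.03 [328.4 166.4]
-0.01 [325.2 168.2]
0.01 [321.8 170. ]
0.03 [318.4 171.8]
0.05 [314.9 173.7]
0.07 [311.2 175.7]
0.09 [307.5 177.7]
0.11 [303.6 179.8]
0.13 [299.6 181.9]
0.15 [295.4 184.2]
0.17 [291.1 186.5]
0.19 [286.7 188.9]
0.21 [282.1 191.3]
side [(np.float64(0.043), np.float64(0.189)), (np.float64(0.049), np.float64(0.1894)), (np.float64(0.055), np.float64(0.1879)), (np.float64(0.061), np.float64(0.1896)), (np.float64(0.067), np.float64(0.1882)), (np.float64(0.073), np.float64(0.1814)), (np.float64(0.079), np.float64(0.1829)), (np.float64(0.085), np.float64(0.1827)), (np.float64(0.091), np.float64(0.1839)), (np.float64(0.097), np.float64(0.1889)), (np.float64(0.103), np.float64(0.1886)), (np.float64(0.109), np.float64(0.1902)), (np.float64(0.115), np.float64(0.1891)), (np.float64(0.121), np.float64(0.1887)), (np.float64(0.127), np.float64(0.1886)), (np.float64(0.133), np.float64(0.1878)), (np.float64(0.139), np.float64(0.1896)), (np.float64(0.145), np.float64(0.1888)), (np.float64(0.151), np.float64(0.1884))]
top [(np.float64(0.043), np.float64(0.1935)), (np.float64(0.049), np.float64(0.193)), (np.float64(0.055), np.float64(0.1938)), (np.float64(0.061), np.float64(0.1919)), (np.float64(0.067), np.float64(0.1873)), (np.float64(0.073), np.float64(0.1876)), (np.float64(0.079), np.float64(0.1851)), (np.float64(0.085), np.float64(0.1884)), (np.float64(0.091), np.float64(0.1925)), (np.float64(0.097), np.float64(0.1927)), (np.float64(0.103), np.float64(0.1954)), (np.float64(0.109), np.float64(0.1917)), (np.float64(0.115), np.float64(0.1924)), (np.float64(0.121), np.float64(0.1939)), (np.float64(0.127), np.float64(0.1924)), (np.float64(0.133), np.float64(0.1937)), (np.float64(0.139), np.float64(0.1935)), (np.float64(0.145), np.float64(0.1905)), (np.float64(0.151), np.float64(0.1925))]
```

Call:
arm_command(turn=[[0, 0, 0], [0, 0, 0], [0, 0, 0], [0, 0, 0], [0, 0, 0], [0, 0, 0], [0, 0, 0], [0, 0, 0], [0, 0, 0], [0, 0, 0]], xyz=[[0.8, 0, -0.4], [0.8, 0, -0.4], [0.9, -0.4, 0], [0.9, -0.4, 0], [0.6, -0.7, 0], [0.6, -0.7, 0], [0.3, -0.9, 0], [0.3, -0.9, 0], [0, -1, 0], [0, -1, 0]], claw=[50, 50, 50, 50, 50, 50, 50, 50, 50, 50], squeeze=40)

```text
time_s: 1.1
position: [0.3125, -0.1769, 0.2709]
tool_rot: [[0.97, 0.245, -0.0], [0.245, -0.97, 0.001], [-0.0, -0.001, -1.0]]
ft_force: [-0.4, 0.4, 1.1]
grip_width: 0.0503
gripper_force: 0.0
```

Call:
arm_command(turn=[[0, 0, 0.61], [0, 0, 0.61], [0, 0, 0], [0, 0, 0], [0, 0, 0], [0, 0, 0], [0, 0, 0], [0, 0, 0], [0, 0, 0], [0, 0, 0], [0, 0, 0], [0, 0, 0]], xyz=[[0, 0, 0], [0, 0, 0], [0.5, -0.79, 0], [0.5, -0.79, 0], [0.5, -0.79, 0], [0.5, -0.79, 0], [0.5, -0.79, 0], [0.5, -0.79, 0], [0.5, -0.79, 0], [0.5, -0.79, 0], [0.5, -0.79, 0], [0.5, -0.79, 0]], claw=[50, 50, 50, 50, 50, 50, 50, 50, 50, 50, 50, 50])

```text
time_s: 2.3
position: [0.5058, 0.2492, 0.2709]
tool_rot: [[0.99, 0.14, -0.001], [0.14, -0.99, -0.0], [-0.001, 0.0, -1.0]]
ft_force: [0.7, -1.2, 0.6]
grip_width: 0.05
gripper_force: 0.0
```

Run:
```python
from h import *
im,d=imaging.get_image('side');cv2.imwrite('pics/side1.png',im);w=cloud('side',d)
s=env.observe();print(s['position'],np.array(s['tool_rot'])[:,0],s['ft_force'])
p=s['position'];q=proj('side',np.array([p,[.504,.25,.13],[.504,.25,.105]]));print(q.round(1))
# dark finger points near the tip
m=(w[...,2]>p[2]-.01)&(w[...,2]<p[2]+.03)&(abs(w[...,0]-p[0])<.04)&(abs(w[...,1]-p[1])<.07)
f=w[m];print(len(f),f.min(0),f.max(0),f.mean(0))
cv2.imwrite('pics/c1.png',cv2.resize(im[120:320,230:430],None,fx=3,fy=3))
```

```text
[0.50725989 0.25396588 0.26983996] [ 9.89698212e-01  1.43168109e-01 -5.84458097e-04] [-3.86448123  1.35037394 -2.84994551]
[[317.4 173. ]
 [318.2 230.9]
 [318.  240.5]]
220 [0.48701781 0.21598395 0.27240123] [0.51251526 0.29031664 0.29979308] [0.4991065  0.25839633 0.28644816]
```

View pics/c1.png

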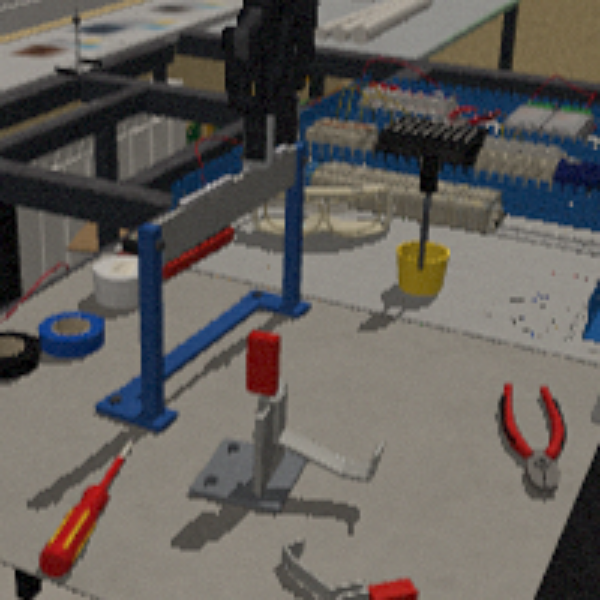

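Call:
arm_command(turn=[[0, 0, 0], [0, 0, 0], [0, 0, 0], [0, 0, 0], [0, 0, 0], [0, 0, 0], [0, 0, 0], [0, 0, 0]], xyz=[[0, 0.04, 0.5], [0, 0, 0.7], [0, 0, 0.7], [0, 0, 0.7], [0, 0, 0.5], [0, 0, 0.3], [0, 0, 0.2], [0, 0, 0]], claw=[50, 50, 50, 50, 50, 50, 50, 50])

```text
time_s: 3.15
position: [0.5053, 0.245, 0.0902]
tool_rot: [[0.99, 0.14, -0.002], [0.14, -0.99, -0.001], [-0.002, 0.0, -1.0]]
ft_force: [0.1, -0.2, 0.7]
grip_width: 0.0501
gripper_force: 0.0
```

Call:
arm_command(turn=[[0, 0, 0], [0, 0, 0], [0, 0, 0], [0, 0, 0], [0, 0, 0], [0, 0, 0], [0, 0, 0], [0, 0, 0]], xyz=[[0, 0, 0], [0, 0, 0], [0, 0, 0], [0, 0, 0], [0, 0, 0], [0, 0, 0], [0, 0, 0], [0, 0, 0]], claw=[30, 22, 18, 15, 12, 10, 10, 10], squeeze=40)

```text
time_s: 3.95
position: [0.5059, 0.2453, 0.0919]
tool_rot: [[0.99, 0.14, 0.001], [0.14, -0.99, 0.0], [0.001, -0.0, -1.0]]
ft_force: [-1.2, 0.3, 5.5]
grip_width: 0.0137
gripper_force: 39.2
```

Call:
arm_command(turn=[[0, 0, 0], [0, 0, 0], [0, 0, 0], [0, 0, 0], [0, 0, 0], [0, 0, 0], [0, 0, 0], [0, 0, 0], [0, 0, 0], [0, 0, 0]], xyz=[[0, 0, 0], [0, 0, -0.1], [0, 0, -0.3], [0, 0, -0.4], [0, 0, -0.6], [0, 0, -0.7], [0, 0, -0.7], [0, 0, -0.5], [0, 0, -0.3], [0, 0, 0]], claw=[10, 10, 10, 10, 10, 10, 10, 10, 10, 10], squeeze=60)

```text
time_s: 4.95
position: [0.5062, 0.2452, 0.2732]
tool_rot: [[0.99, 0.14, 0.004], [0.14, -0.99, 0.001], [0.004, -0.0, -1.0]]
ft_force: [0.5, 0.1, -1.7]
grip_width: 0.0135
gripper_force: 58.6
```

Run:
```python
from h import *
s=env.observe();p=np.array(s['position']);print(p,np.array(s['tool_rot'])[:,0],s['ft_force'],s['grip_width'])
for n in('side','top'):
    im,d=imaging.get_image(n);w=cloud(n,d);hsv=cv2.cvtColor(im,cv2.COLOR_BGR2HSV);H,S,V=[hsv[...,i] for i in range(3)]
    cv2.imwrite(f'pics/{n}2.png',im)
    m=(w[...,2]>p[2]-.1)&(w[...,2]<p[2]-.035)&(w[...,0]>p[0]-.12)&(w[...,0]<p[0]+.03)&(abs(w[...,1]-p[1])<.04)&(S<100)
    q=w[m];x=q-p
    for lo in np.arange(-.1,.03,.01):
        k=(x[:,0]>lo)&(x[:,0]<=lo+.01)
        if k.sum()>2: print(n,round(lo+.005,3),k.sum(),'y',x[k,1].min().round(4),x[k,1].max().round(4),'z',np.percentile(x[k,2],[5,50,95]).round(4))
im=cv2.imread('pics/side2.png')
u,v=proj('side',p)[0].astype(int);cv2.imwrite('pics/c2.png',cv2.resize(im[v-50:v+60,u-60:u+70],None,fx=5,fy=5))
```

```text
[0.50623975 0.24520923 0.27319943] [0.9901775  0.13976878 0.00363489] [ 0.49824778  0.09624497 -1.6546174 ] 0.013513232835746193
side -0.095 37 y -0.0218 0.0 z [-0.0664 -0.0519 -0.0428]
side -0.085 19 y -0.0203 0.0013 z [-0.0686 -0.0653 -0.0646]
side -0.075 23 y -0.0174 0.0033 z [-0.0675 -0.0659 -0.0645]
side -0.065 27 y -0.0161 0.004 z [-0.0668 -0.0644 -0.0625]
side -0.055 27 y -0.0149 0.0073 z [-0.0624 -0.0611 -0.0589]
side -0.045 25 y -0.0152 0.0062 z [-0.06   -0.0578 -0.0557]
side -0.035 23 y -0.0117 0.0079 z [-0.0563 -0.0544 -0.0523]
side -0.025 29 y -0.012 0.0106 z [-0.0533 -0.0511 -0.0488]
side -0.015 29 y -0.0098 0.0123 z [-0.0498 -0.0435 -0.0364]
side -0.005 21 y -0.0034 0.0137 z [-0.0492 -0.0404 -0.0362]
side 0.005 4 y -0.0059 0.0109 z [-0.051  -0.0492 -0.0487]
top -0.045 19 y -0.0179 0.0015 z [-0.0616 -0.0572 -0.0543]
top -0.035 39 y -0.0166 0.0035 z [-0.0582 -0.0545 -0.0499]
top -0.025 40 y -0.0155 0.0053 z [-0.0553 -0.0514 -0.0471]
top -0.015 23 y -0.014 0.0044 z [-0.0512 -0.0475 -0.0409]
```

View pics/c2.png

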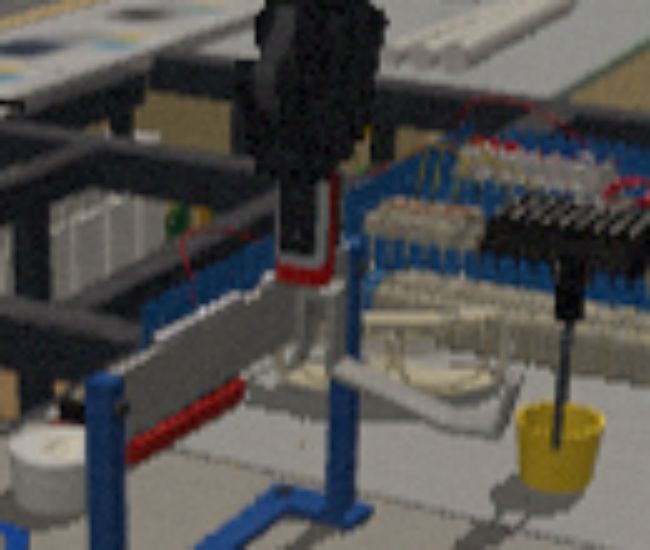

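Call:
arm_command(turn=[[0, 0, 0.71], [0, 0, 0.71], [0, 0, 0.72], [0, 0, 0], [0, 0, 0], [0, 0, 0], [0, 0, 0], [0, 0, 0], [0, 0, 0], [0, 0, 0], [0, 0, 0]], xyz=[[0, 0, 0], [0, 0, 0], [0, 0, 0], [0.3, 0.3, 0], [0.5, 0.44, 0], [0.5, 0.44, 0], [0.5, 0.44, 0], [0.5, 0.44, 0], [0.3, 0.22, 0], [0, 0, 0], [0, 0, 0]], claw=[10, 10, 10, 10, 10, 10, 10, 10, 10, 10, 10])

```text
time_s: 6.15
position: [0.6299, 0.1253, 0.2698]
tool_rot: [[0.999, -0.047, -0.003], [-0.047, -0.999, 0.0], [-0.003, -0.0, -1.0]]
ft_force: [-0.4, 0.7, -2.0]
grip_width: 0.0134
gripper_force: 58.6
```

```bash
cat > rel.py <<'E'
from h import *
s=env.observe();p=np.array(s['position']);ex=np.array(s['tool_rot'])[:,0];print(p,ex,s['ft_force'])
im,d=imaging.get_image('side');w=cloud('side',d);cv2.imwrite('pics/side3.png',im)
th=np.radians(-2.7);e=np.array([np.cos(th),np.sin(th)])
X=(w[...,:2]-p[:2])@e; Y=(w[...,:2]-p[:2])@np.array([-e[1],e[0]]); Z=w[...,2]-p[2]
hsv=cv2.cvtColor(im,cv2.COLOR_BGR2HSV);S=hsv[...,1]
m=(w[...,2]>.15)&(w[...,2]<.183)&(abs(w[...,0]-.62)<.025)&(w[...,1]>0)&(w[...,1]<.2)&(S<90)
pf=np.polyfit(Y[m],X[m],1);print('rail face X at Y=0,slope',pf,m.sum(),np.std(X[m]-np.polyval(pf,Y[m])))
for lo in np.arange(-.05,-.01,.005):
    k=(Z>lo)&(Z<lo+.005)&(abs(X)<.04)&(abs(Y)<.02)&(S<90)
    f=k&(Y<.007)
    if f.sum()>2: print('z',round(lo,3),f.sum(),'X',np.percentile(X[f],[5,25,50,75,95]).round(4))
k=(Z>-.08)&(Z<-.045)&(X<-.07)&(X>-.13)&(abs(Y)<.03);print('tip Xmin',np.percentile(X[k],[1,5]).round(4),'floor',np.percentile(Z[k&(X>-.085)],50))
E
python3 rel.py
```

```text
[0.62991145 0.12534781 0.26976249] [ 0.99890066 -0.04678667 -0.00291061] [-0.41337779  0.7077682  -1.95160667]
rail face X at Y=0,slope [-0.00315387 -0.01132615] 397 0.0010893030064256337
z -0.05 11 X [-0.0214 -0.0184 -0.0179 -0.0104 -0.002 ]
z -0.045 11 X [-0.0186 -0.017  -0.0039 -0.0032 -0.0028]
z -0.04 10 X [-0.018  -0.0174 -0.0163 -0.0043 -0.0035]
z -0.035 9 X [-0.0184 -0.0178 -0.0046 -0.0041 -0.0034]
z -0.03 11 X [-0.0191 -0.0181 -0.0171 -0.0053 -0.003 ]
z -0.025 11 X [-0.0178 -0.017  -0.0153 -0.0035 -0.0031]
z -0.02 6 X [-0.0178 -0.0175 -0.017  -0.0165 -0.0158]
z -0.015 9 X [-0.0173 -0.0152 -0.0125 -0.0116 -0.0055]
tip Xmin [-0.0971 -0.0969] floor -0.06517436639755039
```

Call:
arm_command(turn=[[0, 0, 0], [0, 0, 0], [0, 0, 0], [0, 0, 0], [0, 0, 0], [0, 0, 0], [0, 0, 0], [0, 0, 0], [0, 0, 0], [0, 0, 0]], xyz=[[0.01, 0, 0.2], [0, 0, 0.2], [0, 0, 0.1], [0, 0, 0.05], [0, 0, 0.04], [0, 0, 0.04], [0, 0, 0.04], [0, 0, 0.04], [0, 0, 0], [0, 0, 0]], claw=[10, 10, 10, 10, 10, 10, 10, 10, 10, 10])

```text
time_s: 7.2
position: [0.6309, 0.1253, 0.2359]
tool_rot: [[0.999, -0.046, 0.0], [-0.046, -0.999, 0.0], [0.0, -0.0, -1.0]]
ft_force: [-0.5, -0.8, -0.1]
grip_width: 0.0136
gripper_force: 58.6
```

Call:
arm_command(turn=[[0, 0, 0], [0, 0, 0], [0, 0, 0], [0, 0, 0], [0, 0, 0], [0, 0, 0]], xyz=[[0, 0, 0.04], [0, 0, 0.04], [0, 0, 0.04], [0, 0, 0.04], [0, 0, 0], [0, 0, 0]], claw=[10, 10, 10, 10, 10, 10])

```text
time_s: 7.8
position: [0.6308, 0.1253, 0.2278]
tool_rot: [[0.999, -0.046, -0.0], [-0.046, -0.999, 0.0], [-0.0, -0.0, -1.0]]
ft_force: [-0.5, 0.5, -1.3]
grip_width: 0.0133
gripper_force: 58.6
```

```bash
python3 rel.py
```

```text
[0.63084279 0.12528954 0.22782483] [ 9.98923109e-01 -4.63963543e-02 -5.62507664e-06] [-0.49977317  0.47015952 -1.32392358]
rail face X at Y=0,slope [-0.00867708 -0.01347307] 431 0.004347810304522269
z -0.05 7 X [-0.0215 -0.0193 -0.0173 -0.0167 -0.0162]
z -0.045 8 X [-0.0186 -0.0176 -0.017  -0.0154 -0.0067]
z -0.04 13 X [-0.0185 -0.0178 -0.0076 -0.0041 -0.003 ]
z -0.035 10 X [-0.0183 -0.0176 -0.017  -0.0046 -0.0037]
z -0.03 10 X [-0.018  -0.0174 -0.0165 -0.0049 -0.0037]
z -0.025 9 X [-0.0181 -0.018  -0.0175 -0.005  -0.0031]
z -0.02 6 X [-0.0185 -0.0181 -0.0173 -0.0167 -0.0164]
z -0.015 11 X [-0.0171 -0.0153 -0.0127 -0.0097 -0.0057]
tip Xmin [-0.0972 -0.0968] floor -0.0651918911266808
```

Call:
arm_command(turn=[[0, 0, 0], [0, 0, 0], [0, 0, 0], [0, 0, 0], [0, 0, 0], [0, 0, 0], [0, 0, 0], [0, 0, 0], [0, 0, 0]], xyz=[[0, 0, 0.04], [0, 0, 0.04], [0, 0, 0.04], [0, 0, 0.04], [0, 0, 0.04], [0, 0, 0.04], [0, 0, 0.04], [0, 0, 0], [0, 0, 0]], claw=[10, 10, 10, 10, 10, 10, 10, 10, 10])

```text
time_s: 8.75
position: [0.6308, 0.1253, 0.2138]
tool_rot: [[0.999, -0.046, 0.0], [-0.046, -0.999, 0.0], [0.0, -0.0, -1.0]]
ft_force: [-0.2, -0.3, -1.7]
grip_width: 0.0133
gripper_force: 58.6
```

Call:
arm_command(turn=[[0, 0, 0], [0, 0, 0], [0, 0, 0], [0, 0, 0], [0, 0, 0], [0, 0, 0], [0, 0, 0]], xyz=[[0, 0, 0.02], [0, 0, 0.02], [0, 0, 0.02], [0, 0, 0.02], [0, 0, 0.02], [0, 0, 0.01], [0, 0, 0]], claw=[10, 10, 10, 10, 10, 10, 10])

```text
time_s: 9.45
position: [0.6308, 0.1253, 0.2082]
tool_rot: [[0.999, -0.046, -0.0], [-0.046, -0.999, 0.0], [-0.0, -0.0, -1.0]]
ft_force: [0.6, -0.1, -1.4]
grip_width: 0.0132
gripper_force: 58.6
```

Call:
arm_command(turn=[[0, 0, 0], [0, 0, 0], [0, 0, 0]], xyz=[[0, 0, 0.01], [0, 0, 0.01], [0, 0, 0]], claw=[10, 10, 10])

```text
time_s: 9.75
position: [0.6308, 0.1253, 0.2072]
tool_rot: [[0.999, -0.046, -0.0], [-0.046, -0.999, -0.0], [-0.0, 0.0, -1.0]]
ft_force: [-0.6, 0.1, -1.6]
grip_width: 0.0134
gripper_force: 58.6
```

Call:
arm_command(turn=[[0, 0, 0], [0, 0, 0], [0, 0, 0], [0, 0, 0]], xyz=[[0, 0, 0.01], [0, 0, 0.01], [0, 0, 0], [0, 0, 0]], claw=[10, 10, 10, 10])

```text
time_s: 10.15
position: [0.6308, 0.1253, 0.2063]
tool_rot: [[0.999, -0.046, -0.0], [-0.046, -0.999, 0.0], [-0.0, -0.0, -1.0]]
ft_force: [0.3, 0.0, -0.5]
grip_width: 0.0131
gripper_force: 58.6
```

Call:
arm_command(turn=[[0, 0, 0], [0, 0, 0], [0, 0, 0], [0, 0, 0]], xyz=[[0, 0, 0.01], [0, 0, 0.01], [0, 0, 0], [0, 0, 0]], claw=[10, 10, 10, 10])

```text
time_s: 10.55
position: [0.6309, 0.1253, 0.206]
tool_rot: [[0.999, -0.046, 0.001], [-0.046, -0.999, 0.0], [0.001, -0.0, -1.0]]
ft_force: [-1.5, 0.2, 4.8]
grip_width: 0.0132
gripper_force: 59.4
```

Call:
arm_command(turn=[[0, 0, 0], [0, 0, 0], [0, 0, 0], [0, 0, 0], [0, 0, 0], [0, 0, 0], [0, 0, 0], [0, 0, 0], [0, 0, 0], [0, 0, 0]], xyz=[[0, 0.06, 0], [0, 0.08, 0], [0, 0.08, 0], [0, 0.08, 0], [0, 0.08, 0], [0, 0.08, 0], [0, 0.08, 0], [0, 0.08, 0], [0, 0.04, 0], [0, 0, 0]], claw=[10, 10, 10, 10, 10, 10, 10, 10, 10, 10])

```text
time_s: 11.55
position: [0.6297, 0.0926, 0.2059]
tool_rot: [[0.999, -0.046, 0.002], [-0.046, -0.999, 0.001], [0.002, -0.001, -1.0]]
ft_force: [0.1, 2.5, 4.8]
grip_width: 0.0136
gripper_force: 59.4
```

Call:
arm_command(turn=[[0, 0, 0], [0, 0, 0], [0, 0, 0], [0, 0, 0], [0, 0, 0]], xyz=[[0, 0.03, 0], [0, 0.03, 0], [0, 0.03, 0], [0, 0.03, 0], [0, 0.02, 0]], claw=[10, 10, 10, 10, 10])

```text
time_s: 12.05
position: [0.6293, 0.0859, 0.2058]
tool_rot: [[0.999, -0.046, 0.002], [-0.046, -0.999, 0.002], [0.002, -0.002, -1.0]]
ft_force: [1.5, 3.9, 5.2]
grip_width: 0.0134
gripper_force: 59.5
```

Call:
arm_command(turn=[[0, 0, 0], [0, 0, 0], [0, 0, 0], [0, 0, 0], [0, 0, 0]], xyz=[[0, 0.02, 0], [0, 0.02, 0], [0, 0.02, 0], [0, 0, 0], [0, 0, 0]], claw=[10, 10, 10, 10, 10])

```text
time_s: 12.55
position: [0.6291, 0.0825, 0.2056]
tool_rot: [[0.999, -0.046, 0.001], [-0.046, -0.999, 0.0], [0.001, -0.001, -1.0]]
ft_force: [0.9, 4.3, 4.9]
grip_width: 0.0132
gripper_force: 59.4
```

Call:
arm_command(turn=[[0, 0, 0], [0, 0, 0], [0, 0, 0], [0, 0, 0]], xyz=[[0, 0.02, 0], [0, 0.02, 0], [0, 0, 0], [0, 0, 0]], claw=[10, 10, 10, 10])

```text
time_s: 12.95
position: [0.6284, 0.0798, 0.2044]
tool_rot: [[0.999, -0.047, -0.002], [-0.047, -0.999, -0.001], [-0.002, 0.001, -1.0]]
ft_force: [1.0, -0.7, -0.8]
grip_width: 0.0132
gripper_force: 58.7
```

Call:
arm_command(turn=[[0, 0, 0], [0, 0, 0], [0, 0, 0], [0, 0, 0], [0, 0, 0]], xyz=[[0, 0.02, 0.01], [0, 0.01, 0.02], [0, 0, 0.02], [0, 0, 0], [0, 0, 0]], claw=[10, 10, 10, 10, 10])

```text
time_s: 13.45
position: [0.6287, 0.0788, 0.2028]
tool_rot: [[0.999, -0.046, -0.0], [-0.046, -0.999, -0.0], [-0.0, 0.0, -1.0]]
ft_force: [1.8, -0.9, -0.8]
grip_width: 0.0136
gripper_force: 58.7
```

Call:
arm_command(turn=[[0, 0, 0], [0, 0, 0], [0, 0, 0], [0, 0, 0]], xyz=[[0, 0, 0.02], [0, 0, 0.01], [0, 0, 0], [0, 0, 0]], claw=[10, 10, 10, 10])

```text
time_s: 13.85
position: [0.6287, 0.0788, 0.2013]
tool_rot: [[0.999, -0.046, -0.0], [-0.046, -0.999, -0.0], [-0.0, 0.0, -1.0]]
ft_force: [-1.2, -0.1, -1.6]
grip_width: 0.0136
gripper_force: 58.7
```

Call:
arm_command(turn=[[0, 0, 0], [0, 0, 0], [0, 0, 0]], xyz=[[0, 0, 0.01], [0, 0, 0.01], [0, 0, 0]], claw=[10, 10, 10])

```text
time_s: 14.15
position: [0.6286, 0.0788, 0.2002]
tool_rot: [[0.999, -0.046, -0.0], [-0.046, -0.999, 0.0], [-0.0, -0.0, -1.0]]
ft_force: [1.1, 0.2, -0.8]
grip_width: 0.0136
gripper_force: 58.7
```

Call:
arm_command(turn=[[0, 0, 0], [0, 0, 0], [0, 0, 0]], xyz=[[0, 0, 0.01], [0, 0, 0], [0, 0, 0]], claw=[10, 10, 10])

```text
time_s: 14.45
position: [0.6287, 0.0788, 0.2]
tool_rot: [[0.999, -0.046, 0.0], [-0.046, -0.999, -0.0], [0.0, 0.0, -1.0]]
ft_force: [-0.1, -0.4, -0.3]
grip_width: 0.0134
gripper_force: 58.9
```

Call:
arm_command(turn=[[0, 0, 0], [0, 0, 0], [0, 0, 0], [0, 0, 0], [0, 0, 0]], xyz=[[0, 0, 0], [0, 0, 0], [0, 0, 0], [0, 0, 0], [0, 0, 0]], claw=[15, 20, 28, 36, 40])

```text
time_s: 14.95
position: [0.6287, 0.0788, 0.1999]
tool_rot: [[0.999, -0.046, 0.0], [-0.046, -0.999, 0.0], [0.0, -0.0, -1.0]]
ft_force: [-0.2, 0.3, 0.2]
grip_width: 0.0399
gripper_force: 0.0
```

```bash
python3 rel.py
```

```text
[0.62869647 0.07883378 0.19985984] [ 9.98922878e-01 -4.64012157e-02  1.05384723e-04] [-0.20036975  0.25367073  0.18251231]
rail face X at Y=0,slope [ 0.00407093 -0.01317683] 449 0.0020092187089690346
z -0.05 10 X [-0.024  -0.0214 -0.0194 -0.0171 -0.0138]
z -0.045 7 X [-0.0178 -0.0169 -0.0163 -0.0162 -0.014 ]
z -0.04 4 X [-0.0172 -0.0171 -0.0168 -0.0163 -0.0158]
z -0.035 5 X [-0.0181 -0.018  -0.0175 -0.0173 -0.0166]
z -0.03 6 X [-0.0179 -0.0178 -0.0172 -0.0167 -0.0164]
z -0.025 6 X [-0.0191 -0.018  -0.0178 -0.0168 -0.0161]
z -0.02 9 X [-0.0176 -0.0168 -0.0165 -0.0164 -0.0114]
z -0.015 14 X [-0.0166 -0.0127 -0.0113 -0.0102 -0.0074]
tip Xmin [-0.0977 -0.0969] floor -0.06538287034396034
```

Call:
arm_command(turn=[[0, 0, 0], [0, 0, 0], [0, 0, 0], [0, 0, 0], [0, 0, -0.68], [0, 0, -0.68], [0, 0, -0.69], [0, 0, -0.69], [0, 0, -0.69]], xyz=[[0, 0, -0.1], [0, 0, -0.3], [0, 0, -0.5], [0, 0, -0.5], [0, 0, 0], [0, 0, 0], [0, 0, 0], [0, 0, 0], [0, 0, 0]], claw=[40, 40, 40, 40, 50, 50, 50, 50, 50])

```text
time_s: 15.9
position: [0.6287, 0.0789, 0.2703]
tool_rot: [[0.968, 0.253, 0.0], [0.253, -0.968, -0.0], [0.0, 0.0, -1.0]]
ft_force: [0.1, -0.6, -0.1]
grip_width: 0.0501
gripper_force: 0.0
```

Call:
arm_command(turn=[[0, 0, 0], [0, 0, 0], [0, 0, 0], [0, 0, 0], [0, 0, 0], [0, 0, 0], [0, 0, 0], [0, 0, 0], [0, 0, 0]], xyz=[[-0.3, 0.35, 0], [-0.57, 0.68, 0], [-0.57, 0.68, 0], [-0.57, 0.68, 0], [-0.57, 0.68, 0], [-0.51, 0.62, 0], [-0.3, 0.35, 0], [0, 0, 0], [0, 0, 0]], claw=[50, 50, 50, 50, 50, 50, 50, 50, 50])

```text
time_s: 16.8
position: [0.5152, -0.1591, 0.2702]
tool_rot: [[0.968, 0.249, 0.001], [0.249, -0.968, 0.0], [0.001, 0.0, -1.0]]
ft_force: [0.9, 0.1, 0.2]
grip_width: 0.05
gripper_force: 0.0
```

Run:
```python
from h import *
s=env.observe();p=np.array(s['position']);R=np.array(s['tool_rot']);print(s['time_s'],p,R[:,0])
for n in('side','top'):
    im,d=imaging.get_image(n);cv2.imwrite(f'pics/{n}4.png',im);w=cloud(n,d)
    box=lambda a,b,c,d,e,f:(w[...,0]>a)&(w[...,0]<b)&(w[...,1]>c)&(w[...,1]<d)&(w[...,2]>e)&(w[...,2]<f)
    for nm,m in(('grip',box(.46,.56,-.22,-.1,.12,.17)),('bail',box(.46,.56,-.22,-.1,.055,.118)),('fingers',box(.46,.56,-.24,-.08,p[2]-.005,p[2]+.025))):
        q=w[m]
        if len(q)>5:
            r=cv2.minAreaRect(q[:,:2].astype(np.float32));print(n,nm,len(q),np.round(r[0],4),np.round(r[1],4),round(r[2],1),'mean',q.mean(0).round(4))
    # hook state
    m=box(.44,.6,.04,.12,.11,.16);q=w[m];print(n,'curl zone',len(q),np.percentile(q,[2,50,98],axis=0).round(3).tolist())
a=cv2.imread('pics/side4.png')[110:250,260:440];cv2.imwrite('pics/c4.png',cv2.resize(a,None,fx=4,fy=4))
```

```text
16.8 [ 0.51521845 -0.15908568  0.27019637] [9.68386152e-01 2.49455214e-01 5.97738107e-04]
side grip 74 [ 0.5131 -0.1553] [0.02   0.0116] 18.9 mean [ 0.5129 -0.1547  0.1396]
side bail 60 [ 0.5137 -0.1575] [0.016  0.0748] 23.7 mean [ 0.5093 -0.142   0.092 ]
side fingers 65 [ 0.5028 -0.1515] [0.0732 0.0207] 85.2 mean [ 0.5043 -0.1304  0.2844]
side curl zone 129 [[0.532, 0.073, 0.132], [0.561, 0.086, 0.14], [0.598, 0.095, 0.156]]
top bail 12 [ 0.5175 -0.1628] [0.0042 0.073 ] 16.3 mean [ 0.5121 -0.1456  0.0874]
top curl zone 199 [[0.536, 0.069, 0.132], [0.57, 0.079, 0.14], [0.599, 0.089, 0.156]]
```

View pics/c4.png

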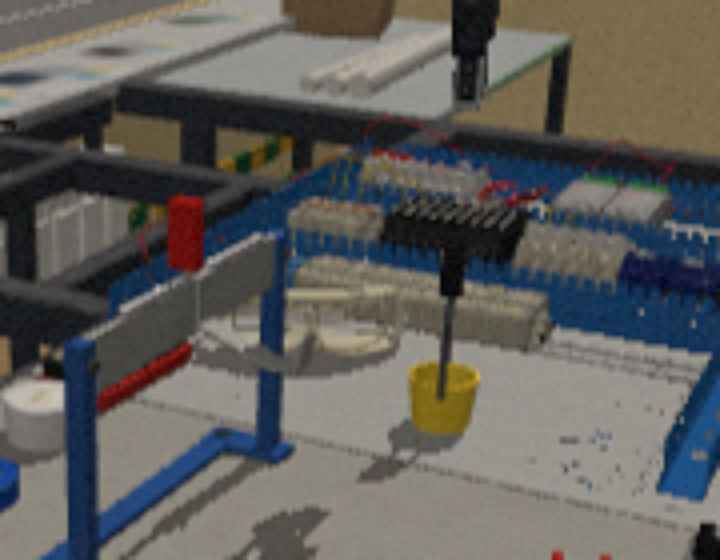

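Call:
arm_command(turn=[[0, 0, -0.5], [0, 0, 0], [0, 0, 0], [0, 0, 0], [0, 0, 0], [0, 0, 0], [0, 0, 0], [0, 0, 0]], xyz=[[0, 0.06, 0.3], [0, 0, 0.6], [0, 0, 0.6], [0, 0, 0.6], [0, 0, 0.4], [0, 0, 0.3], [0, 0, 0.12], [0, 0, 0]], claw=[50, 50, 50, 50, 50, 50, 50, 50])

```text
time_s: 17.7
position: [0.5161, -0.1612, 0.1234]
tool_rot: [[0.956, 0.293, -0.001], [0.293, -0.956, 0.001], [-0.001, -0.001, -1.0]]
ft_force: [0.6, -0.6, -0.0]
grip_width: 0.0502
gripper_force: 0.0
```

Call:
arm_command(turn=[[0, 0, 0], [0, 0, 0], [0, 0, 0], [0, 0, 0], [0, 0, 0], [0, 0, 0], [0, 0, 0], [0, 0, 0]], xyz=[[0, 0, 0], [0, 0, 0], [0, 0, 0], [0, 0, 0], [0, 0, 0], [0, 0, 0], [0, 0, 0], [0, 0, 0]], claw=[30, 22, 18, 15, 12, 10, 10, 10], squeeze=40)

```text
time_s: 18.5
position: [0.5161, -0.1622, 0.1243]
tool_rot: [[0.956, 0.292, 0.001], [0.292, -0.956, -0.001], [0.001, 0.001, -1.0]]
ft_force: [0.0, -0.6, 5.7]
grip_width: 0.0132
gripper_force: 40.0
```

Call:
arm_command(turn=[[0, 0, 0], [0, 0, 0], [0, 0, 0], [0, 0, 0], [0, 0, 0], [0, 0, 0.78], [0, 0, 0.78], [0, 0, 0.79], [0, 0, 0.79], [0, 0, 0.79], [0, 0, 0]], xyz=[[0, 0, -0.1], [0, 0, -0.3], [0, 0, -0.4], [0, 0, -0.4], [0, 0, -0.22], [0, 0, 0], [0, 0, 0], [0, 0, 0], [0, 0, 0], [0, 0, 0], [0, 0, 0]], claw=[10, 10, 10, 10, 10, 10, 10, 10, 10, 10, 10])

```text
time_s: 19.6
position: [0.5156, -0.1619, 0.1944]
tool_rot: [[0.999, -0.047, -0.001], [-0.047, -0.999, 0.001], [-0.001, -0.0, -1.0]]
ft_force: [-0.0, -0.2, -1.6]
grip_width: 0.0133
gripper_force: 39.1
```

Call:
arm_command(turn=[[0, 0, 0], [0, 0, 0], [0, 0, 0], [0, 0, 0], [0, 0, 0], [0, 0, 0], [0, 0, 0], [0, 0, 0], [0, 0, 0], [0, 0, 0], [0, 0, 0]], xyz=[[-0.08, -0.25, 0], [-0.17, -0.54, 0], [-0.22, -0.7, 0], [-0.25, -0.78, 0], [-0.25, -0.78, 0], [-0.22, -0.7, 0], [-0.17, -0.54, 0], [-0.12, -0.38, 0], [-0.08, -0.25, 0], [0, 0, 0], [0, 0, 0]], claw=[10, 10, 10, 10, 10, 10, 10, 10, 10, 10, 10])

```text
time_s: 20.7
position: [0.4494, 0.087, 0.1948]
tool_rot: [[0.999, -0.046, 0.0], [-0.046, -0.999, -0.0], [0.0, 0.0, -1.0]]
ft_force: [0.6, 0.1, -1.3]
grip_width: 0.0136
gripper_force: 39.1
```

Run:
```python
from h import *
s=env.observe();p=np.array(s['position']);R=np.array(s['tool_rot']);print(s['time_s'],p,R[:,0],s['ft_force'],s['grip_width'])
ex=R[:,0];ey=R[:,1]
for n in('side','top'):
    im,d=imaging.get_image(n);cv2.imwrite(f'pics/{n}5.png',im);w=cloud(n,d);X=(w-p)@ex;Y=(w-p)@ey;Z=w[...,2]-p[2]
    hsv=cv2.cvtColor(im,cv2.COLOR_BGR2HSV);yel=(hsv[...,0]>18)&(hsv[...,0]<36)&(hsv[...,1]>120)
    for nm,m in(('pail',yel&(abs(X)<.06)&(abs(Y)<.06)&(Z<-.06)&(Z>-.14)),('legs/bar',(abs(X)<.03)&(abs(Y)<.045)&(Z<-.008)&(Z>-.075)),('hookcurl',(X>.06)&(X<.17)&(abs(Y)<.03)&(Z<-.03)&(Z>-.075))):
        if m.sum()>3:
            q=np.c_[X[m],Y[m],Z[m]];print(n,nm,len(q),np.percentile(q,[2,50,98],axis=0).round(4).tolist())
a=cv2.imread('pics/side5.png')[90:260,260:460];cv2.imwrite('pics/c5.png',cv2.resize(a,None,fx=3.5,fy=3.5))
```

```text
20.7 [0.44943066 0.08704917 0.19483495] [ 9.98958470e-01 -4.56284136e-02  1.52138446e-04] [ 0.58928686  0.08253299 -1.28762826] 0.013641693876693728
side pail 400 [[-0.0274, -0.0325, -0.1214], [-0.0044, -0.0178, -0.0956], [0.0242, 0.0258, -0.0803]]
side legs/bar 130 [[-0.007, -0.0387, -0.0739], [-0.0018, -0.0184, -0.0368], [0.0039, 0.0334, -0.0092]]
side hookcurl 222 [[0.0828, -0.0278, -0.0619], [0.139, -0.0062, -0.0488], [0.168, 0.0245, -0.0313]]
top pail 23 [[-0.0268, -0.0142, -0.1193], [-0.0227, -0.0005, -0.0823], [-0.0184, 0.0137, -0.0776]]
top hookcurl 243 [[0.1005, -0.0246, -0.0626], [0.1367, 0.002, -0.0504], [0.1697, 0.0161, -0.0344]]
```

View pics/c5.png

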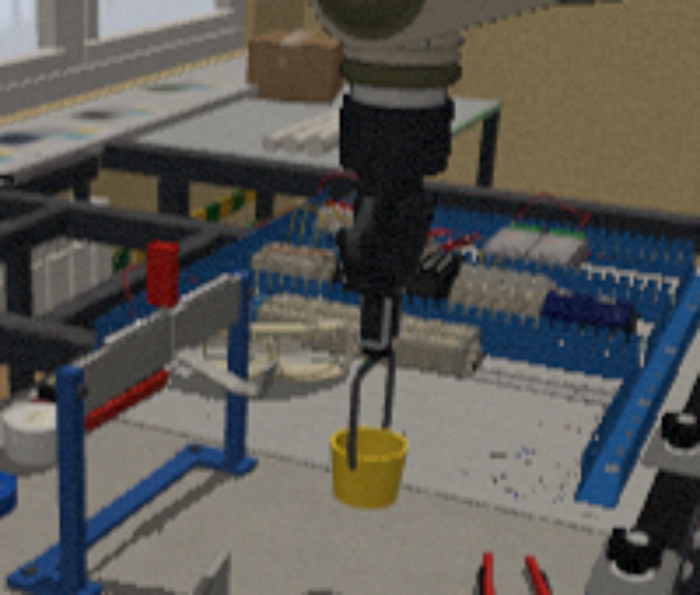

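Call:
arm_command(turn=[[0, 0, 0], [0, 0, 0], [0, 0, 0], [0, 0, 0], [0, 0, 0], [0, 0, 0], [0, 0, 0], [0, 0, 0], [0, 0, 0], [0, 0, 0], [0, 0, 0]], xyz=[[0.1, 0, 0], [0.2, 0, 0], [0.25, 0, 0], [0.25, 0, 0], [0.25, 0, 0], [0.25, 0, 0], [0.25, 0, 0], [0.2, 0, 0], [0.15, 0, 0], [0.1, 0, 0], [0, 0, 0]], claw=[10, 10, 10, 10, 10, 10, 10, 10, 10, 10, 10])

```text
time_s: 21.9
position: [0.5497, 0.0825, 0.1947]
tool_rot: [[0.999, -0.047, -0.0], [-0.047, -0.999, -0.0], [-0.0, 0.0, -1.0]]
ft_force: [-0.3, 0.0, -0.3]
grip_width: 0.0135
gripper_force: 39.1
```

Call:
arm_command(turn=[[0, 0, 0], [0, 0, 0], [0, 0, 0], [0, 0, 0], [0, 0, 0], [0, 0, 0], [0, 0, 0], [0, 0, 0], [0, 0, 0]], xyz=[[0, 0, 0.05], [0, 0, 0.1], [0, 0, 0.1], [0, 0, 0.1], [0, 0, 0.1], [0, 0, 0.1], [0, 0, 0.07], [0, 0, 0.04], [0, 0, 0]], claw=[10, 10, 10, 10, 10, 10, 10, 10, 10])

```text
time_s: 22.8
position: [0.5492, 0.0826, 0.1616]
tool_rot: [[0.999, -0.046, -0.0], [-0.046, -0.999, 0.0], [-0.0, -0.0, -1.0]]
ft_force: [-0.5, 0.1, -0.9]
grip_width: 0.0134
gripper_force: 39.1
```

Call:
arm_command(turn=[[0, 0, 0], [0, 0, 0], [0, 0, 0], [0, 0, 0], [0, 0, 0]], xyz=[[0, 0, 0.04], [0, 0, 0.04], [0, 0, 0.04], [0, 0, 0], [0, 0, 0]], claw=[10, 10, 10, 10, 10])

```text
time_s: 23.3
position: [0.5493, 0.0827, 0.1558]
tool_rot: [[0.999, -0.046, 0.0], [-0.046, -0.999, 0.0], [0.0, -0.0, -1.0]]
ft_force: [-0.3, 0.4, -0.4]
grip_width: 0.0136
gripper_force: 39.1
```

Call:
arm_command(turn=[[0, 0, 0], [0, 0, 0], [0, 0, 0], [0, 0, 0], [0, 0, 0]], xyz=[[0, 0, 0.02], [0, 0, 0.02], [0, 0, 0], [0, 0, 0], [0, 0, 0]], claw=[10, 10, 10, 10, 10])

```text
time_s: 23.8
position: [0.5493, 0.0827, 0.1539]
tool_rot: [[0.999, -0.046, 0.0], [-0.046, -0.999, 0.0], [0.0, -0.0, -1.0]]
ft_force: [0.8, 0.5, 0.5]
grip_width: 0.0139
gripper_force: 39.1
```

Call:
arm_command(turn=[[0, 0, 0], [0, 0, 0], [0, 0, 0], [0, 0, 0], [0, 0, 0]], xyz=[[0, 0, 0.02], [0, 0, 0.02], [0, 0, 0], [0, 0, 0], [0, 0, 0]], claw=[10, 10, 10, 10, 10])

```text
time_s: 24.3
position: [0.5494, 0.0826, 0.152]
tool_rot: [[0.999, -0.046, 0.001], [-0.046, -0.999, -0.0], [0.001, -0.0, -1.0]]
ft_force: [1.6, -0.1, 1.8]
grip_width: 0.0134
gripper_force: 39.2
```

Run:
```python
from h import *
im,d=imaging.get_image('side');print(env.observe()['ft_force']);cv2.imwrite('pics/c6.png',cv2.resize(im[140:240,270:380],None,fx=5.5,fy=5.5))
```

```text
[1.51880945 0.40221937 1.66524559]
```

View pics/c6.png

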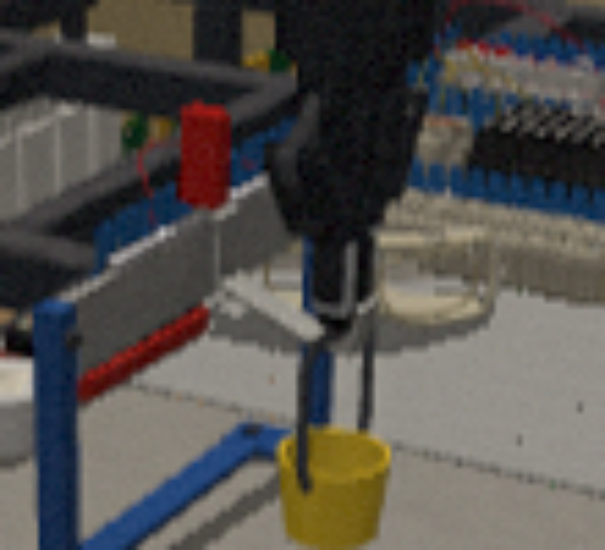

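Call:
arm_command(turn=[[0, 0, 0], [0, 0, 0], [0, 0, 0], [0, 0, 0], [0, 0, 0], [0, 0, 0], [0, 0, 0], [0, 0, 0], [0, 0, 0]], xyz=[[0, 0, 0], [0, 0, 0], [0, 0, 0], [0, 0, 0], [0, 0, 0], [0, 0, 0], [0, 0, 0], [0, 0, 0], [0, 0, 0]], claw=[14, 15, 16, 18, 21, 25, 30, 34, 34])

```text
time_s: 25.25
position: [0.5492, 0.0826, 0.1518]
tool_rot: [[0.999, -0.046, -0.0], [-0.046, -0.999, 0.0], [-0.0, 0.0, -1.0]]
ft_force: [-0.3, -0.0, 1.4]
grip_width: 0.0338
gripper_force: 0.0
```

Call:
arm_command(turn=[[0, 0, 0], [0, 0, 0], [0, 0, 0], [0, 0, 0], [0, 0, 0], [0, 0, 0], [0, 0, 0], [0, 0, 0], [0, 0, 0]], xyz=[[0, 0, 0], [0, 0, 0], [0, 0, -0.1], [0, 0, -0.2], [0, 0, -0.3], [0, 0, -0.4], [0, 0, -0.4], [0, 0, -0.4], [0, 0, 0]], claw=[34, 34, 34, 34, 34, 34, 34, 34, 34])

```text
time_s: 26.15
position: [0.5502, 0.0826, 0.2452]
tool_rot: [[0.999, -0.046, 0.006], [-0.046, -0.999, -0.0], [0.006, 0.0, -1.0]]
ft_force: [0.5, -0.7, 0.6]
grip_width: 0.0339
gripper_force: 0.0
```

Call:
arm_command(turn=[[0, 0, 0], [0, 0, 0], [0, 0, 0], [0, 0, 0], [0, 0, 0], [0, 0, 0], [0, 0, 0], [0, 0, 0], [0, 0, 0], [0, 0, 0]], xyz=[[-0.3, 0, -0.3], [-0.5, 0, 0], [-0.5, 0, 0], [-0.5, 0, 0], [0, 0, 0], [0, 0, 0], [0, 0, 0], [0, 0, 0], [0, 0, 0], [0, 0, 0]], claw=[34, 34, 34, 34, 34, 34, 34, 34, 34, 34])

```text
time_s: 27.15
position: [0.4596, 0.0868, 0.2566]
tool_rot: [[0.999, -0.046, -0.0], [-0.046, -0.999, 0.0], [-0.0, -0.0, -1.0]]
ft_force: [-0.1, 1.1, -0.4]
grip_width: 0.0339
gripper_force: 0.0
```

Run:
```python
from h import *
im,d=imaging.get_image('side');s=env.observe();print(s['time_s'],s['ft_force']);cv2.imwrite('pics/c7.png',cv2.resize(im[130:260,250:400],None,fx=5,fy=4.5))
w=cloud('side',d);hsv=cv2.cvtColor(im,cv2.COLOR_BGR2HSV);H,S=hsv[...,0],hsv[...,1]
m=(H>18)&(H<36)&(S>120)&(abs(w[...,0]-.55)<.07)&(abs(w[...,1]-.08)<.07);q=w[m];print('pail',len(q),np.percentile(q,[2,50,98],axis=0).round(3).tolist())
```

```text
27.2 [-0.02474467  0.33591607  0.95406433]
pail 363 [[0.523, 0.057, 0.026], [0.547, 0.098, 0.052], [0.576, 0.117, 0.09]]
```

View pics/c7.png

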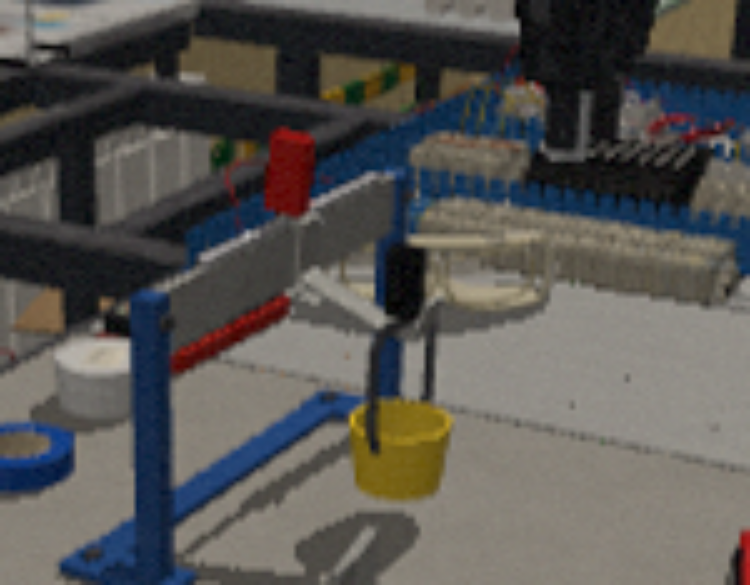

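The pail hangs level from the curl at crop (400,320), and the hook is upright in the notch. I'll wait a moment for it to settle, then hand in.

Call:
arm_command(turn=[[0, 0, 0], [0, 0, 0], [0, 0, 0], [0, 0, 0], [0, 0, 0], [0, 0, 0], [0, 0, 0], [0, 0, 0], [0, 0, 0], [0, 0, 0], [0, 0, 0], [0, 0, 0]], xyz=[[0, 0, 0], [0, 0, 0], [0, 0, 0], [0, 0, 0], [0, 0, 0], [0, 0, 0], [0, 0, 0], [0, 0, 0], [0, 0, 0], [0, 0, 0], [0, 0, 0], [0, 0, 0]], claw=[34, 34, 34, 34, 34, 34, 34, 34, 34, 34, 34, 34])

```text
time_s: 28.4
position: [0.4593, 0.0868, 0.2568]
tool_rot: [[0.999, -0.046, -0.0], [-0.046, -0.999, 0.0], [-0.0, 0.0, -1.0]]
ft_force: [0.4, -0.2, 0.2]
grip_width: 0.0339
gripper_force: 0.0
```

```bash
python3 -c "
from rig import env
print(env.close_job())"
```

```text
the job is handed in; nothing more can be done
None
```

The S-hook sits in the rail's notch with the pail hanging free from its lower curl, and I handed the job in at about 28 s; the hand-in returned no verdict, so I don't know how it was judged.

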